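Set out the sampling kit and load the sample lift

TASK

Set out the sampling kit: put the blue screw cap flat inside the rim of the blue round pad, the red screw cap inside the rim of the red round pad, and the septa box flat in the orange-rimmed tray, lying the same way as the tray. Then, last of all, stand the blue-capped vial in the yellow cup of the white sample lift and press it straight down until the catch holds the platform down. Keep the vial upright throughout, leave the label roll where it stands, and let go of everything.

Things in the scene. Friction and masses are not known exactly. Their poses are not given: they have to be found in the camera images.
- blue_cap: loose blue screw cap lying flat, 52 mm across, 26 mm high; origin at the centre of its underside, z up
- red_cap: loose red screw cap lying flat, 52 mm across, 26 mm high; origin at the centre of its underside, z up
- septa_box: loose small white carton, 50 mm along its x, 70 mm along its y, 26 mm high; origin at the centre of its underside, z up; grip it across the 50 mm
- sample_vial: loose upright clear screw vial with a blue cap, 27 mm across, 64 mm high (the cap is the top 12 mm, 25 mm across), about 30 g; origin at the centre of its underside, z up
- blue_pad: fixed blue round pad, 78 mm across, for the blue cap; origin at the centre of its underside on the worktop; floor 3 mm up, a rim 68 mm across inside, its top 6.5 mm up
- red_pad: fixed red round pad, 78 mm across, for the red cap; origin at the centre of its underside on the worktop; floor 3 mm up, a rim 68 mm across inside, its top 6.5 mm up
- box_tray: fixed flat white tray with an orange rim, 74 mm along its x, 94 mm along its y outside, 66 x 86 mm inside; origin at the centre of its underside on the worktop; floor 3 mm up, rim top 6.5 mm up; the septa box lies in it with its 70 mm side along the tray's y, either way round
- sample_lift: fixed white lift: 70 x 70 mm housing, walls 38 mm high, round a grey sprung platform with a round yellow cup (44 mm across inside, rim 5 mm high); origin on the worktop under the cup's centre; the cup's floor is 41 mm above it when up, about 27 mm when caught; the catch block (39 mm high, orange bolt) stands on its +x side, 48 to 70 mm from the origin
- lift_platform (a joint): how far the lift's platform is pressed down, m: 0 is up; pressed less than about 0.015 it springs back up, pressed further the catch snaps over and holds it; caught and let go it rests at about 0.014 to 0.015; end stop 0.018. It takes about 3 N to start, about 7 N on the way and 6 to 7 N at the end stop
- label_roll: loose grey-white label roll lying flat, 56 mm across, 25 mm high, with a hole; stands among the things and is left alone; origin at the centre of its underside
Mind the look-alikes: they are no part of the job. What is meant by the red_cap is not brown, and is the larger of those in its own colour.

How it is judged:
By the outcome, as a careful person would: the job done as asked, in the order asked, and still so for the second after the job is handed in, with the robot touching nothing.
It also fails if it takes over 109 s, if anything falls off the work surface, if the arm or the gripper's body presses on something with over 40 N, if the wrist force passes 120 N, or if a joint passes its speed limit or range.

ROBOT

A 7-joint arm with a two-finger parallel gripper is mounted at the origin on a cart in front of the work surface, level with it; the furniture and walls round the work are solid. World frame = base frame: x ahead of the robot, y to its left, z up, the work surface at z = 0. Lengths are in m, angles in rad, forces in N, time in s.
With the tool pointing down it reaches from about 0.35 to 0.9 m from the base axis. Payload 7.2 kg.
Tool frame: the origin (TCP) lies on the centre line of the jaws, within the pads' length; the fingertips stand 14 mm ahead of it and the grasp point (between the pads) lies 5 mm behind it (bot.tcp_to_tips is the z of the fingertips in the tool frame, in m); z points along the fingers, y is the line along which they close (so a half turn about z gives the same grasp; the last joint's range is limited). The gripper opens to 88 mm and grips with 3 to 60 N. Pads are 20 mm wide; open, the fingers measure 115 mm over their backs; the gripper's body (75 mm by 178 mm) begins 61 mm behind the grasp point.
Start: joints at [-1.37, 0.411, -0.013, 1.596, 0.006, 1.134, -0.082], TCP at [0.166, 0.603, 0.237] pointing down, gripper open.
Joint ranges: [-2.95, 2.95], [-0.29, 1.99], [-1.47, 1.44], [0.14, 2.54], [-1.03, 4.17], [0.13, 1.85], [-2.86, 2.86]. Speed limits (rad/s): [2.39, 2.39, 3.01, 3.01, 3.14, 3.14, 3.14].

INTERFACE

Orientations are given as a unit quaternion [w, x, y, z].
In Python, from bench import bot gives the robot as it stands. Calls block until the motion is done:
- bot.movep(position, orientation): joint-space move of the TCP to a pose.
- bot.move_l(position, attitude=None, speed=0.15, until_force=None): straight line of the TCP; attitude=None keeps the orientation; speed is the mean speed in m/s. With until_force (N) it stops when the force on the tool has changed by that much, and returns True; else False.
- bot.set_joints(angles): joint-space move.
- bot.command_gripper(opening, grasp_force=None): opening from 0.0 (shut) to 1.0 (fully open); grasp_force is the grip in N (None keeps the last); returns when the fingers have stopped.
- bot.sleep(seconds).
- bot.inverse_kinematics(position, orientation): joint angles nearest the present ones, or None.
- bot.read_state(): the state.
- bot.get_image(name): name is "scene" or "top"; returns the picture (384x512x3 uint8, red, green, blue); there is no depth.
- bot.camera_model(name): a dict with "fx", "fy", "cx", "cy" (pixels), "R" (3x3) and "t" (3): a world point X has camera coordinates R X + t. Camera axes: x right, y down, z forward; pixel columns grow to the right and rows downward; lengths in m; the calibration is good to about 2 mm. A picture is of the moment at which its call begins. camera_model takes no time and is no camera call.
A pose or a line that the arm cannot do raises bot.IKError and nothing moves.
- bot.finish_job(): hands the job in; it is judged then, once.
Trained networks look in the newest picture that a camera, given by its name, has taken for a name from the list of things; names that differ only in an ending like _2 or _b are one class to them, and where a whole thing is asked for, a point or a joint stands for the part that bears it (a point fixed in the world has none). Each returns a list of dicts, best first, with "p" (0 to 1); they miss things now and then, are a little off and sometimes report something else, mostly with a low value. They report only what shows in the picture. A call takes as long as a camera call. They do not tell look-alikes from the thing itself.
- bot.spot_in(query, camera): "box" ([left, top, width, height] in pixels, round what is visible of it).
- bot.landmark_of(query, camera): "pixel" ([column, row] in pixels: a listed point, or the origin of a listed thing).
The state is a dict: "clock": time; "joint_pos": joint angles; "qvel": joint speeds; "tau": joint torques, N m; "ee_pos": TCP position; "orientation": TCP orientation; "force": force on the tool from outside, world axes, zero at the start; "moment": the same for the moment, N m; "opening": opening from 0.0 (shut) to 1.0 (fully open); "grasp_force": force on a finger pad.
Only numpy, scipy, OpenCV 4.12 (cv2) and the standard library are available. Lean on these libraries where they do the work, as an engineer would, in place of code of your own. Each camera call takes 0.05 s, during which the arm holds its last target. There are 200 camera calls.

## Working session

There is one attempt and no reset: what is moved stays moved. The work goes in short steps, each a Python script; the robot and the scene stay as the last script left them, time stands still between calls to the robot, and variables do not carry over. Pictures are saved under pics/ and viewed, at most 14 in all, crops included, and the job is handed in when it is done.

```bash
ls; mkdir -p pics; cat > h.py <<'E'
import numpy as np, cv2
from bench import bot
N=["blue_cap","red_cap","septa_box","sample_vial","blue_pad","red_pad","box_tray","sample_lift","label_roll"]
def cam(n):
    m=bot.camera_model(n); return m,np.array(m["R"]),np.array(m["t"])
def ray(n,px):
    m,R,t=cam(n); d=R.T@np.array([(px[0]-m["cx"])/m["fx"],(px[1]-m["cy"])/m["fy"],1.]); return -R.T@t,d
def at(n,px,z):
    o,d=ray(n,px); return o+d*(z-o[2])/d[2]
def proj(n,X):
    m,R,t=cam(n); c=R@np.array(X)+t; return np.array([m["fx"]*c[0]/c[2]+m["cx"],m["fy"]*c[1]/c[2]+m["cy"]])
def tri(p,q):
    (o1,d1),(o2,d2)=ray(*p),ray(*q)
    s=np.linalg.lstsq(np.c_[d1,-d2],o2-o1,rcond=None)[0]
    a,b=o1+s[0]*d1,o2+s[1]*d2
    return (a+b)/2,np.linalg.norm(a-b)
def save(im,f,box=None,k=1):
    if box: x,y,w,h=box; im=im[y:y+h,x:x+w]
    cv2.imwrite("pics/"+f,cv2.resize(im[:,:,::-1],None,fx=k,fy=k,interpolation=cv2.INTER_CUBIC))
E
python3 - <<'E'
from h import *
np.set_printoptions(precision=3,suppress=True)
for c in ("scene","top"):
    im=bot.get_image(c); save(im,c+"0.png",k=1.56); np.save(c+"0.npy",im)
    m,R,t=cam(c); print(c,m["fx"],-R.T@t,R[2])
    for n in N: 
        print(n,[(np.round(d["pixel"]).tolist(),round(d["p"],2),at(c,d["pixel"],0)[:2].round(3).tolist()) for d in bot.landmark_of(n,c)[:4]])
print(bot.read_state()["clock"])
E
```

```text
pics
scene 429.3800325167226 [ 0.02  -0.849  0.663] [ 0.407  0.738 -0.538]
blue_cap [([211.0, 166.0], 0.45, [0.461, 0.266])]
red_cap [([217.0, 210.0], 0.73, [0.378, 0.034]), ([231.0, 183.0], 0.55, [0.47, 0.139]), ([201.0, 196.0], 0.45, [0.367, 0.116])]
septa_box [([297.0, 267.0], 0.64, [0.445, -0.257])]
sample_vial [([251.0, 205.0], 0.68, [0.471, 0.012])]
blue_pad [([250.0, 155.0], 0.63, [0.605, 0.272])]
red_pad [([310.0, 212.0], 0.93, [0.596, -0.092])]
box_tray [([366.0, 242.0], 0.63, [0.641, -0.261])]
sample_lift [([283.0, 178.0], 0.91, [0.621, 0.091]), ([311.0, 213.0], 0.27, [0.593, -0.098])]
label_roll [([266.0, 234.0], 0.72, [0.444, -0.121])]
top 473.4315674061334 [ 0.275 -0.012  1.078] [ 0.23   0.029 -0.973]
blue_cap [([144.0, 202.0], 0.72, [0.452, 0.267])]
red_cap [([203.0, 209.0], 0.97, [0.457, 0.127]), ([241.0, 249.0], 0.74, [0.379, 0.027]), ([197.0, 248.0], 0.72, [0.367, 0.125])]
septa_box [([369.0, 242.0], 0.79, [0.442, -0.259])]
sample_vial [([260.0, 213.0], 0.56, [0.469, -0.004])]
blue_pad [([157.0, 138.0], 0.77, [0.61, 0.267])]
red_pad [([307.0, 164.0], 0.59, [0.602, -0.096])]
box_tray [([382.0, 159.0], 0.83, [0.642, -0.271]), ([204.0, 210.0], 0.37, [0.456, 0.126])]
sample_lift []
label_roll [([312.0, 232.0], 0.62, [0.444, -0.128])]
1.0
```

View pics/top0.png

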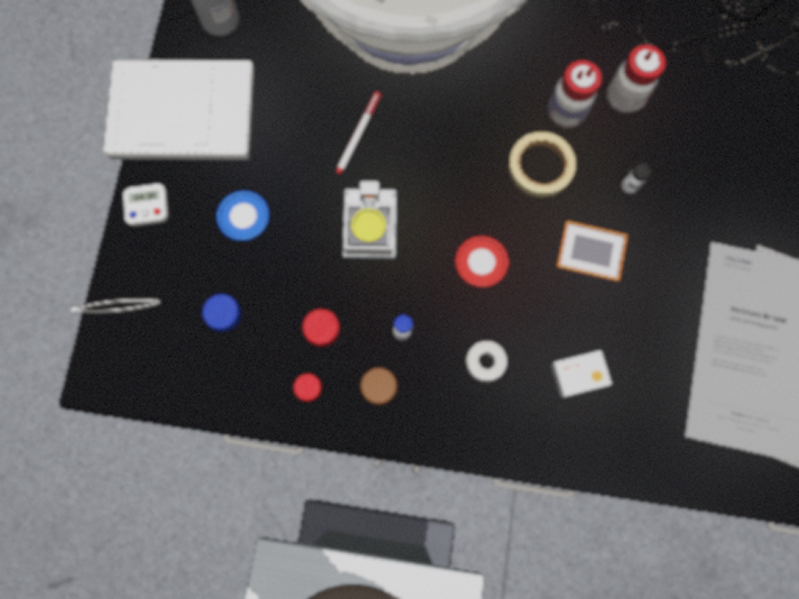

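View pics/scene0.png

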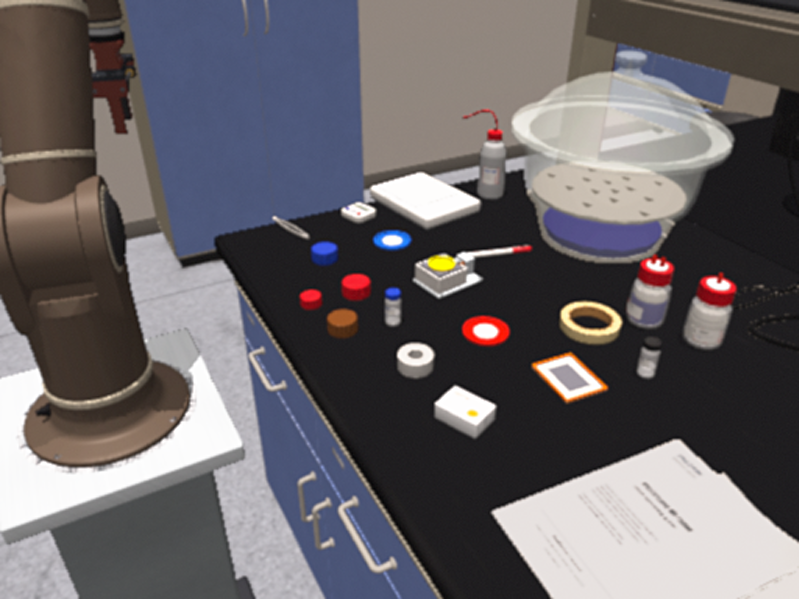

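The red candidates in the full-resolution top picture are the large red cap at (205,209), a small red one at (197,248) and a brown one at (241,249), so I choose (205,209). There is one blue cap, at (141,200). The blue-capped vial is at (258,208) and the black-capped look-alike at (407,115). The lift's catch points away from the robot. Next I fit silhouettes in both views.

```bash
cat > fit.py <<'E'
from h import *
from scipy.optimize import least_squares
def comp(im,px,kind):
    hsv=cv2.cvtColor(im,cv2.COLOR_RGB2HSV); H,S,V=cv2.split(hsv)
    m={"any":V>75,"blue":(H>105)&(H<130)&(S>110)&(V>70),"yellow":(H>22)&(H<38)&(S>110)&(V>80),"red":((H<8)|(H>170))&(S>110)&(V>60)}[kind].astype(np.uint8)
    n,l,st,c=cv2.connectedComponentsWithStats(m)
    k=min((k for k in range(1,n) if st[k,4]>15),key=lambda k:np.min(np.hypot(*(np.argwhere(l==k)[:,::-1]-px).T)))
    p=np.argwhere(l==k)[:,::-1].astype(np.float32); return cv2.convexHull(p)
def mom(h):
    M=cv2.moments(h.astype(np.float32)); a=M["m00"]
    return np.array([M["m10"]/a,M["m01"]/a,M["mu20"]/a,M["mu11"]/a,M["mu02"]/a])
def shape(kind,a,b,h):
    if kind=="cyl":
        q=np.linspace(0,2*np.pi,60); P=np.c_[a*np.cos(q),b*np.sin(q)]
    else: P=np.array([[a,b],[a,-b],[-a,-b],[-a,b]])
    return np.vstack([np.c_[P,0*P[:,:1]],np.c_[P,0*P[:,:1]+h]])
def fit(ims,px,S,color,x0,yaw=None,fixz=None):
    """ims {cam:im}, px {cam:pixel}; returns x,y,z(bottom),yaw and residual"""
    obs={c:mom(comp(ims[c],px[c],color)) for c in ims}
    def res(v):
        th=v[3] if yaw is not None else 0; R=np.array([[np.cos(th),-np.sin(th)],[np.sin(th),np.cos(th)]])
        X=np.c_[S[:,:2]@R.T,S[:,2]]+[v[0],v[1],v[2] if fixz is None else fixz]; r=[]
        for c in obs:
            m=mom(cv2.convexHull(np.array([proj(c,p) for p in X],np.float32)))
            d=m-obs[c]; r+=list(d[:2])
            if yaw is not None: r+=list(d[2:]/np.sqrt(obs[c][2]+obs[c][4]))
        return np.array(r)
    s=least_squares(res,[*x0,0 if fixz is None else fixz]+([yaw] if yaw is not None else []),diff_step=1e-3,x_scale=[.1,.1,.1]+([1.] if yaw is not None else []))
    return s.x,s.fun
E
python3 - <<'E'
from fit import *
np.set_printoptions(precision=4,suppress=True)
ims={c:np.load(c+"0.npy") for c in ("scene","top")}
T=[("blue_cap",shape("cyl",.026,.026,.026),"blue",(.455,.266),None),
("red_cap",shape("cyl",.026,.026,.026),"red",(.457,.13),None),
("blue_pad",shape("cyl",.039,.039,.0065),"any",(.607,.269),None),
("red_pad",shape("cyl",.039,.039,.0065),"any",(.6,-.095),None),
("roll",shape("cyl",.028,.028,.025),"any",(.444,-.125),None),
("cup(z=.041)",shape("cyl",.022,.022,.005),"yellow",(.615,.085),None),
("vialcap(z=.052)",shape("cyl",.0125,.0125,.012),"blue",(.47,.003),None),
("box",shape("box",.025,.035,.026),"any",(.443,-.258),1.8),
("tray",shape("box",.037,.047,.0065),"any",(.641,-.265),1.4)]
for n,S,c,x,y in T:
    z={"cup(z=.041)":.046,"vialcap(z=.052)":.058}.get(n,.01)
    px={k:proj(k,[*x,z]) for k in ims}
    v,r=fit(ims,px,S,c,x,y); 
    print(n,v,"res",np.round(r,2),[cv2.contourArea(comp(ims[k],px[k],c)) for k in ims])
h=comp(ims["top"],proj("top",[.615,.085,.04]),"any"); print(cv2.minAreaRect(h))
save(ims["top"],"c1.png",(120,100,310,170),2.5)
E
```

```text
Traceback (most recent call last):
  File "fit.py", line 28, in fit
    s=least_squares(res,[*x0,0 if fixz is None else fixz]+([yaw] if yaw is not None else []),diff_step=1e-3,x_scale=[.1,.1,.1]+([1.] if yaw is not None else []))
  File "fit.py", line 24, in res
    m=mom(cv2.convexHull(np.array([proj(c,p) for p in X],np.float32)))
                                   ~~~~^^^^^
  File "h.py", line 11, in proj
    m,R,t=cam(n); c=R@np.array(X)+t; return np.array([m["fx"]*c[0]/c[2]+m["cx"],m["fy"]*c[1]/c[2]+m["cy"]])
          ~~~^^^
  File "h.py", line 5, in cam
    m=bot.camera_model(n); return m,np.array(m["R"]),np.array(m["t"])
ValueError: time passes only in moves, steps and waits
```

```bash
python3 - <<'E'
s=open('h.py').read()
s=s.replace("import numpy as np, cv2","import numpy as np, cv2, functools").replace("def cam(n)","@functools.cache\ndef cam(n)")
open('h.py','w').write(s)
s=open('fit.py').read()
s=s.replace("    def res(v):\n","    base=np.array([*x0,.005]+([yaw] if yaw is not None else [])); k=np.array([.1,.1,.1,1])[:len(base)]\n    def res(u):\n        v=base+k*(u-1)\n")
i=s.index("    s=least_squares"); s=s[:i]+"    s=least_squares(res,np.ones(len(base)),diff_step=2e-3)\n    return base+k*(s.x-1),s.fun\n"
open('fit.py','w').write(s)
E
cat > m.py <<'E'
from fit import *
np.set_printoptions(precision=4,suppress=True)
ims={c:np.load(c+"0.npy") for c in ("scene","top")}
T=[("blue_cap",shape("cyl",.026,.026,.026),"blue",(.455,.266),None),
("red_cap",shape("cyl",.026,.026,.026),"red",(.457,.13),None),
("blue_pad",shape("cyl",.039,.039,.0065),"any",(.607,.269),None),
("red_pad",shape("cyl",.039,.039,.0065),"any",(.6,-.095),None),
("roll",shape("cyl",.028,.028,.025),"any",(.444,-.125),None),
("cup(z=.041)",shape("cyl",.022,.022,.005),"yellow",(.615,.085),None),
("vialcap(z=.052)",shape("cyl",.0125,.0125,.012),"blue",(.47,.003),None),
("box",shape("box",.025,.035,.026),"any",(.443,-.258),1.8),
("tray",shape("box",.037,.047,.0065),"any",(.641,-.265),1.4)]
for n,S,c,x,y in T:
    z={"cup(z=.041)":.046,"vialcap(z=.052)":.058}.get(n,.01)
    px={k:proj(k,[*x,z]) for k in ims}
    v,r=fit(ims,px,S,c,x,y); 
    print(n,v,"res",np.round(r,2),[cv2.contourArea(comp(ims[k],px[k],c)) for k in ims])
h=comp(ims["top"],proj("top",[.615,.085,.04]),"any"); print(cv2.minAreaRect(h))
save(ims["top"],"c1.png",(120,100,310,170),2.5)
E
python3 m.py
```

```text
blue_cap [0.4535 0.2694 0.0027] res [ 0.52 -0.08 -0.18  0.34] [218.0, 458.0]
red_cap [0.4537 0.1207 0.0024] res [ 0.62 -0.11 -0.24  0.43] [285.5, 493.0]
blue_pad [0.6082 0.2706 0.003 ] res [ 0.42 -0.09 -0.16  0.27] [259.0, 904.0]
red_pad [ 0.5923 -0.0995  0.0037] res [ 0.4  -0.11 -0.2   0.31] [470.5, 957.5]
roll [ 0.4416 -0.1241  0.0035] res [ 0.67 -0.14 -0.32  0.54] [454.0, 584.5]
cup(z=.041) [0.6086 0.0747 0.0449] res [ 0.34 -0.09 -0.14  0.23] [145.5, 307.0]
vialcap(z=.052) [0.4695 0.0027 0.0558] res [ 0.96 -0.2  -0.41  0.7 ] [62.5, 108.5]
box [ 0.4442 -0.262   0.0043  0.3808] res [ 0.62 -0.18 -0.13  0.07 -0.19 -0.32  0.57 -0.28 -0.1  -0.6 ] [858.5, 877.0]
tray [ 0.6349 -0.2626  0.0038 -0.0649] res [ 0.22 -0.13 -0.12 -0.04 -0.26 -0.09  0.23 -0.76 -0.12 -0.6 ] [907.5, 1390.5]
((236.5, 140.0), (49.99999237060547, 34.99999237060547), 90.0)
```

View pics/c1.png

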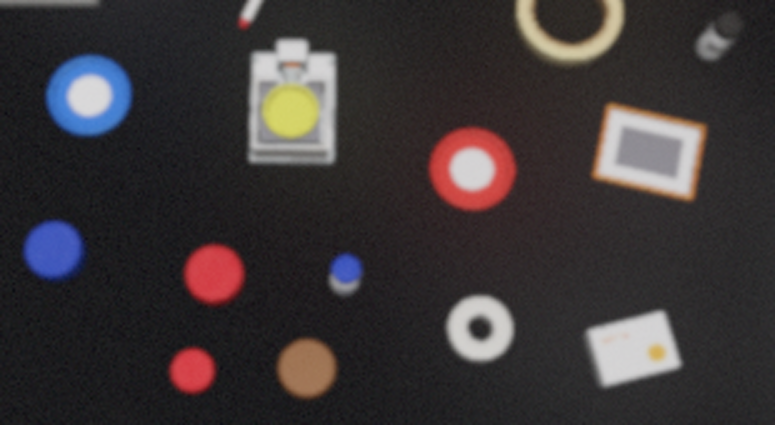

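```bash
cat > y.py <<'E'
from fit import *
im=np.load("top0.npy")
big=cv2.resize(im,None,fx=4,fy=4,interpolation=cv2.INTER_CUBIC)
for n,x,z in (("box",(.444,-.262,.02),.027),("tray",(.635,-.263,.005),.0065),("lift",(.6086,.0747,.04),.04)):
    h=comp(big,4*proj("top",x),"any")
    if n=="lift": h=h[h[:,0,1]>=0]
    b=cv2.boxPoints(cv2.minAreaRect(h)); w=np.array([at("top",(p-1.5)/4,z)[:2] for p in b])
    print(n,w.mean(0),[(round(float(np.hypot(*e)),4),round(float(np.degrees(np.arctan2(e[1],e[0]))),1)) for e in (w[1]-w[0],w[2]-w[1])])
print(cam("top")[1])
from scipy.spatial.transform import Rotation as R
s=bot.read_state(); print(s["orientation"],s["ee_pos"],s["force"])
for p in ((.4535,.2694),(.6082,.2706),(.444,-.262),(.635,-.263),(.6086,.0747)):
  for yaw in (0,np.pi/2,-np.pi/2,.3):
    q=(R.from_euler("z",yaw)*R.from_euler("x",np.pi)).as_quat(scalar_first=True)
    j=bot.inverse_kinematics([*p,.02],q); print(p,round(yaw,2),None if j is None else np.round(j,2))
E
python3 y.py
```

```text
box [ 0.44470396 -0.26076843] [(0.0824, -67.0), (0.0576, -160.6)]
tray [ 0.63605198 -0.26348705] [(0.0826, -6.3), (0.1045, -94.7)]
lift [0.62278556 0.07491813] [(0.1239, 8.6), (0.0839, -82.4)]
[[ 0.15346459 -0.98812886  0.00706994]
 [-0.9609445  -0.15090242 -0.2319787 ]
 [ 0.23029172  0.0288067  -0.97269517]]
[-8.30273115e-07  1.33979024e-01  9.90984168e-01  1.87170841e-06] [0.16599491 0.6025511  0.2366452 ] [0.46835388 0.00560956 0.20507248]
(0.4535, 0.2694) 0 [-1.03  0.6   0.54  2.04 -0.51  0.63 -1.72]
(0.4535, 0.2694) 1.57 [-0.9   0.56  0.36  2.03 -0.34  0.6  -0.31]
(0.4535, 0.2694) -1.57 [-0.45  0.55 -0.23  2.    0.21  0.61  2.32]
(0.4535, 0.2694) 0.3 [-0.97  0.58  0.45  2.04 -0.43  0.62 -1.5 ]
(0.6082, 0.2706) 0 [-0.87  0.78  0.57  1.69 -0.54  0.84 -1.62]
(0.6082, 0.2706) 1.57 [-0.75  0.74  0.39  1.68 -0.37  0.79 -0.19]
(0.6082, 0.2706) -1.57 [-0.33  0.72 -0.24  1.65  0.22  0.8   2.48]
(0.6082, 0.2706) 0.3 [-0.86  0.78  0.55  1.69 -0.52  0.83 -1.34]
(0.444, -0.262) 0 [-0.29  0.8   1.03  2.09 -0.97  0.84 -0.22]
(0.444, -0.262) 1.57 [-0.16  0.68  0.82  2.08 -0.78  0.72  1.17]
(0.444, -0.262) -1.57 [-0.29  0.8   1.03  2.09 -0.97  0.84 -1.8 ]
(0.444, -0.262) 0.3 [-0.29  0.8   1.03  2.09 -0.97  0.84  0.08]
(0.635, -0.263) 0 [-0.25  0.98  0.98  1.64 -0.93  1.05 -0.55]
(0.635, -0.263) 1.57 [-0.23  0.95  0.92  1.64 -0.88  1.01  0.99]
(0.635, -0.263) -1.57 [-0.28  1.01  1.03  1.64 -0.97  1.08 -2.09]
(0.635, -0.263) 0.3 [-0.25  0.97  0.96  1.64 -0.91  1.03 -0.26]
(0.6086, 0.0747) 0 [-0.62  0.72  0.6   1.83 -0.57  0.77 -1.28]
(0.6086, 0.0747) 1.57 [-0.59  0.71  0.55  1.83 -0.52  0.75  0.25]
(0.6086, 0.0747) -1.57 [-0.11  0.65 -0.13  1.79  0.12  0.71  2.84]
(0.6086, 0.0747) 0.3 [-0.66  0.74  0.66  1.83 -0.63  0.79 -0.93]
```

Heights agree with the text apart from a uniform bias of about 3 mm, and the sizes and headings are consistent: box yaw about 0.39, tray about −0.075, lift about 0.15. I start with the blue cap.

```bash
cat > pp.py <<'E'
from fit import *
from scipy.spatial.transform import Rotation as R
Q=lambda yaw:(R.from_euler("z",yaw)*R.from_euler("x",np.pi)).as_quat(scalar_first=True)
def pick(p,yaw,z,op=1.0,f=20,up=.09):
    bot.command_gripper(op); bot.movep([*p,up],Q(yaw)); bot.move_l([*p,z],speed=.12)
    bot.command_gripper(0.0,f); s=bot.read_state(); print("grip",round(s["opening"]*88,1),round(s["grasp_force"],1))
    bot.move_l([*p,up],speed=.15); s=bot.read_state(); print("lift",round(s["opening"]*88,1),round(s["grasp_force"],1),round(s["clock"],1))
def place(p,yaw,z,op=.8,up=.09):
    bot.movep([*p,up],Q(yaw)); hit=bot.move_l([*p,z],speed=.1,until_force=12)
    print("hit",hit,np.round(bot.read_state()["ee_pos"],4)); bot.command_gripper(op)
    bot.move_l([*p,up],speed=.2); print("t",round(bot.read_state()["clock"],1))
E
python3 - <<'E'
from pp import *
pick((.4535,.2694),.3,.019)
place((.6082,.2706),.3,.0225)
E
```

```text
grip 51.8 20.0
lift 51.5 20.0 4.9
hit True [0.6068 0.2706 0.0208]
t 7.3
```

```bash
python3 - <<'E'
from pp import *
pick((.4537,.1207),.1,.019)
place((.5923,-.0995),.1,.0225)
pick((.4442,-.262),.39+np.pi/2,.019)
place((.6352,-.263),-.075+np.pi/2,.0225)
bot.movep([.45,.003,.2],Q(.15))
im=bot.get_image("top"); np.save("top1.npy",im); save(im,"t1.png",(120,90,310,180),2.5)
im=bot.get_image("scene"); np.save("scene1.npy",im); save(im,"s1.png",(180,120,230,160),3.4)
E
```

```text
grip 51.8 20.0
lift 51.4 20.0 10.7
hit True [ 0.5912 -0.0985  0.0211]
t 13.4
grip 50.0 20.0
lift 50.0 20.0 17.6
hit True [ 0.6335 -0.2627  0.0214]
t 20.1
```

View pics/t1.png

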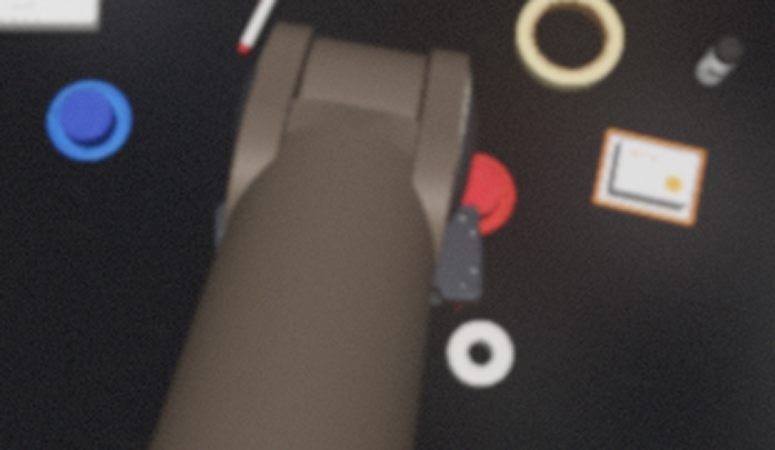

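View pics/s1.png

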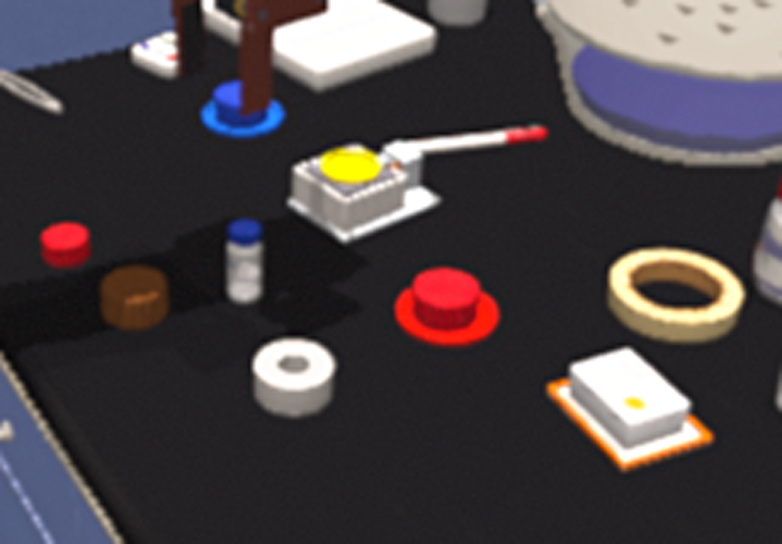

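All three placings look right: the blue cap on its pad at (88,115), the red cap on the red pad at (485,190), and the box in the tray at (650,175), parallel to it. Next is the vial, then the press.

```bash
python3 - <<'E'
from pp import *
pick((.4695,.0027),.15,.036,op=.65,f=25,up=.15)
p=(.6086,.0747)
bot.movep([*p,.15],Q(.15)); bot.move_l([*p,.09],speed=.1)
im=bot.get_image("scene"); save(im,"s2.png",(200,80,180,140),4)
s=bot.read_state(); print(np.round(s["ee_pos"],4),np.round(s["force"],1))
E
```

```text
grip 26.6 24.9
lift 26.6 24.9 25.2
[0.6091 0.0746 0.0907] [-0.5  0.6 -0. ]
```

View pics/s2.png

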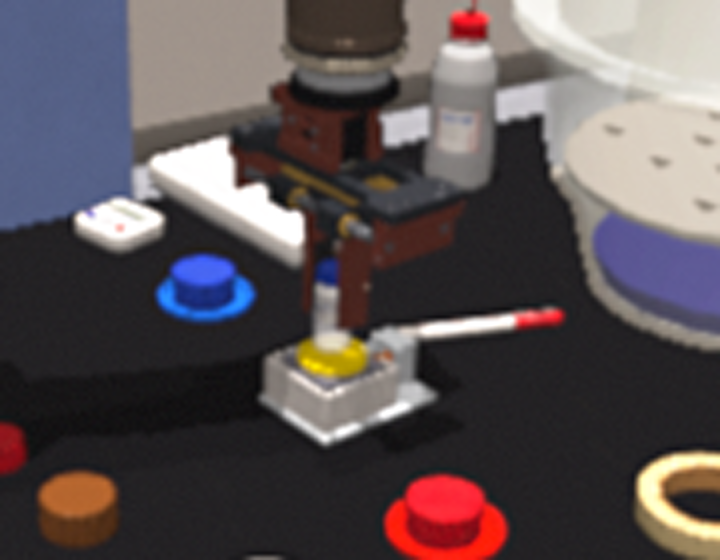

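The vial at (330,310) is upright and centred over the yellow cup at (333,355). Pressing now.

```bash
python3 - <<'E'
from pp import *
p=(.6086,.0747)
def st(l): s=bot.read_state(); print(l,np.round(s["ee_pos"],4),np.round(s["force"],1),round(s["opening"]*88,1),round(s["clock"],1))
print(bot.move_l([*p,.07],speed=.03,until_force=2.5)); st("touch")
z0=bot.read_state()["ee_pos"][2]
for d in (.008,.012,.015,.0165,.0175,.019):
    h=bot.move_l([*p,min(z0,.078)-d],speed=.03,until_force=18); st((d,h))
    if h: break
bot.sleep(.3); st("end")
E
```

```text
True
touch [0.6087 0.0749 0.0735] [-0.7  0.2  3.4] 26.4 27.2
(0.008, False) [0.6088 0.0748 0.0657] [0.2 0.5 4.5] 26.1 27.6
(0.012, False) [0.6088 0.0748 0.0619] [-0.1  0.3  5.4] 26.2 27.9
(0.015, False) [0.6088 0.075  0.0591] [-1.6  1.5  6.6] 26.0 28.1
(0.0165, False) [0.6093 0.0751 0.0588] [-2.3  0.3 16.5] 26.4 28.4
(0.0175, False) [0.6096 0.0752 0.0586] [-5.   1.3 22.9] 25.9 28.6
(0.019, False) [0.6104 0.0754 0.0579] [-5.   1.2 27.4] 26.1 28.9
end [0.6104 0.0753 0.0579] [-4.6  1.7 28.3] 26.5 29.2
```

```bash
python3 - <<'E'
from pp import *
p=(.6088,.0749)
def st(l): s=bot.read_state(); print(l,np.round(s["ee_pos"],4),np.round(s["force"],1),round(s["opening"]*88,1),round(s["clock"],1))
for z in (.0585,.0595,.0605,.0612):
    bot.move_l([*p,z],speed=.02); bot.sleep(.1); st(z)
    if bot.read_state()["force"][2]<1.5: break
bot.command_gripper(.55); st("open")
bot.move_l([*p,.15],speed=.08)
bot.movep([.35,.3,.3],Q(.15)); bot.sleep(.3)
st("clear")
for c in ("top","scene"):
    im=bot.get_image(c); np.save(c+"2.npy",im)
save(im,"s3.png",(180,100,230,170),3.4); save(np.load("top2.npy"),"t3.png",(120,90,310,180),2.5)
E
```

```text
0.0585 [0.6099 0.0754 0.0594] [1.3 2.4 5.5] 26.4 29.6
0.0595 [0.6099 0.0754 0.0603] [1.2 1.1 6. ] 26.3 30.0
0.0605 [0.6099 0.0754 0.0613] [1.7 0.8 4.4] 26.4 30.3
0.0612 [0.6093 0.0751 0.0615] [2.4 1.2 3.3] 26.1 30.7
open [0.6086 0.0748 0.061 ] [0.3 0.4 0. ] 48.5 31.2
clear [0.3504 0.2996 0.2997] [-0.4  0.3 -0.3] 48.3 34.2
```

View pics/s3.png

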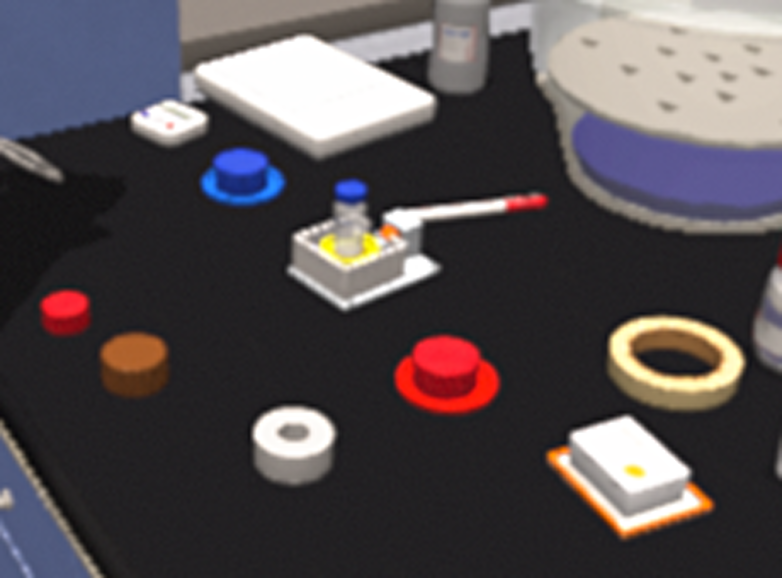

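View pics/t3.png

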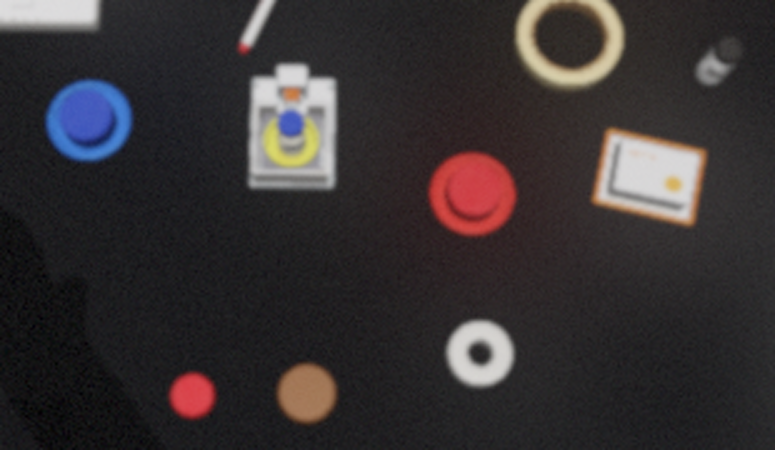

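The picture shows the vial standing upright in the sunken cup at (290,125) with the orange bolt out over the platform, and the rest in place. One numeric check and an overlay before handing in.

```bash
python3 - <<'E'
from fit import *
np.set_printoptions(precision=4,suppress=True)
ims={c:np.load(c+"2.npy") for c in ("scene","top")}
print("vial cap, expect z~.055+.027",fit(ims,{k:proj(k,[.609,.075,.085]) for k in ims},shape("cyl",.0125,.0125,.012),"blue",(.609,.075))[0])
out=[]
for c in ims:
    x,y=(proj(c,[.635,-.263,.02])).astype(int); k=8; x-=32; y-=28
    im=cv2.resize(ims[c][y:y+56,x:x+64],None,fx=k,fy=k,interpolation=cv2.INTER_CUBIC)[:,:,::-1].copy()
    th=-.075; R=np.array([[np.cos(th),-np.sin(th)],[np.sin(th),np.cos(th)]])
    for S,z0,col in ((shape("box",.025,.035,0)[:4],.032,(0,255,0)),(shape("box",.033,.043,0)[:4],.0095,(255,0,255))):
        P=[(proj(c,[*(R@s[:2]+[.635,-.263]),z0])-[x,y]+.5)*k for s in S]; cv2.polylines(im,[np.int32(P)],True,col,1)
    out.append(im)
cv2.imwrite("pics/o.png",cv2.resize(np.hstack(out),None,fx=.75,fy=.75))
E
```

```text
vial cap, expect z~.055+.027 [0.6062 0.073  0.084 ]
```

View pics/o.png

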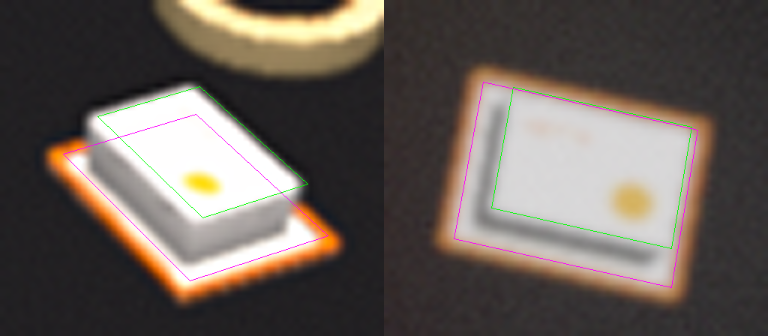

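The overlay shows the box flat, parallel to the tray and inside its rim (it follows the green outline within about 2 mm). The vial's cap stands at the caught height (84 mm against about 97 mm if the platform were up).

```bash
python3 -c "
from bench import bot
print(bot.finish_job())"
```

```text
the job is handed in; nothing more can be done
None
```

The job is handed in: both caps are on their pads, the septa box is flat in the tray, and the vial stands upright in the lift, pressed down and held by the catch, with everything let go at about 34 s on the clock; no verdict was returned.

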